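# Seat the stuffing plate in the mincer head

## Task

We are getting the mincer ready for sausage rolls: the three-spoked stuffing plate has been laid on the worm's stud in the mouth of the upright mincer head, but it stands proud because its rim notch is not over the locating pin. Without picking it up or lifting it off, push the plate round with your fingertips until its notch is over the pin, then press it down until it is fully home and flush with the mouth, and let go. Leave the ring nut, the hole plate, the cross knife, the spice jar and the shaker where they are.

Things in the scene. Friction and masses are not known exactly. Their poses are not given: they have to be found in the camera images.
- mincer_head: Cast aluminium mincer head, fixed, upright on its rear flange, mouth up. Origin: centre of its underside, on the counter; z up the barrel's axis. Threaded mouth 155 mm across. Locating pin on its -x side; side feed throat on its +x side, to 107 mm from the axis, 13 to 91 mm high. Under the plate's openings the barrel is empty for at least 20 mm (bar the worm's 44 mm wide shoulder under the hub).
- mouth (a point): Centre of the mouth at its flat end face, 150 mm above the head's origin. Inside the mouth a bore 135 mm across and 10 mm deep leads down to a flat ring-shaped seat (inner diameter 116 mm), 140 mm above the origin.
- pin (a point): Locating pin: steel, 6 mm thick, lying radially in a slot through the mouth's rim on the head's -x side (slot and pin show from above, outside the plate). Inner end 59.5 mm from the axis; its top is 6 mm above the seat. The point lies on the pin 62 mm from the axis.
- stuffing_plate: Loose flat steel plate, 130 mm across, 10 mm thick, 0.5 kg: rim (52 to 65 mm radius), three spokes 12 mm wide 120 degrees apart, hub 31 mm across. Origin: centre of its underside; z up. One spoke points along its -x, the notch at that spoke's end. Starts with its underside 7 mm above the seat, turned 0.6 to 5.7 rad from where it fits; it fits when its yaw equals the head's.
- notch (a point): Middle of the plate's rim notch, 11 mm wide and 8 mm deep (57 to 65 mm radius); the point is 62 mm from the plate's centre on its -x side, 3 mm above its underside. With the plate home it coincides with the pin's point to about 3 mm.
- hub_top (a point): Centre of the hub at the plate's upper face: 157 mm above the counter at the start, 150 mm (flush with the mouth's face) when home. The hub's 20 mm hole turns on the worm's 17 mm stud (1 mm play, end 1 mm below the face). Three openings lie between the spokes, 15.5 to 52 mm radius: a fingertip in one can push a spoke's flank; the plate turns at 1 to 2 N, either way, and stops with the push.
- worm (a joint): How far the worm under the hub has been pushed back into the head, m: 0 at the start, 0.007 with the plate home (stop 0.0085). Stiff in its rear seal, it carries the plate, slides at about 6 to 10 N of push and stays where left. Pushed on the hub the plate goes down level; pushed far out on the rim it tilts. With the notch off the pin the rim meets the pin after 1 mm.
- ring_nut: Aluminium ring nut with four lugs, 198 mm across the lugs, 38 mm high, loose, on a black tray left of the head; to be left alone. Origin: centre of its underside.
- hole_plate: Round steel mincing plate full of small holes, 130 mm across, 10 mm thick, loose, on the same tray; to be left alone. Origin: centre of its underside.
- cross_knife: Four-armed steel mincer knife, 94 mm across, 12 mm high, loose, lying on the hole plate; to be left alone. Origin: centre of its underside.
- spice_jar: Spice jar with a dark lid, 45 mm across, 105 mm high, standing loose behind the head; to be left alone. Origin: centre of its underside.
- shaker: Clear shaker with a grey perforated cap, 44 mm across, 90 mm high, standing loose behind the head to the right; to be left alone. Origin: centre of its underside.

How it is judged:
By the outcome, as a careful person would: the job done as asked, in the order asked, and still so for the second after the job is handed in, with the robot touching nothing.
It also fails if it takes over 72 s, if anything falls off the work surface, if the arm or the gripper's body presses on something with over 40 N, if the wrist force passes 120 N, or if a joint passes its speed limit or range.

## Robot

A 7-joint arm with a two-finger parallel gripper is mounted at the origin on a cart in front of the work surface, level with it; the furniture and walls round the work are solid. World frame = base frame: x ahead of the robot, y to its left, z up, the work surface at z = 0. Lengths are in m, angles in degrees, forces in N, time in s.
With the tool pointing down it reaches from about 0.4 to 0.75 m from the base axis. Payload 19.5 kg.
Tool frame: the origin (TCP) lies between the finger pads; the fingertips stand 25 mm ahead of it and the grasp point (between the pads) lies 6 mm ahead of it; z points along the fingers, y is the direction in which the jaws open and shut (so a half turn about z gives the same grasp; the last joint's range is limited). The gripper opens to 85 mm and grips with 20 to 120 N. Pads are 22 mm wide; open, the fingers measure 114 mm over their backs; the gripper's body (76 mm by 85 mm) begins 54 mm behind the grasp point. The pads swing forward as they close: fully open they stand 13 mm farther back than shut.
Start: joints at [-73.894, 40.479, -1.581, 85.061, 1.261, 54.483, -4.326], TCP at [0.182, 0.545, 0.256] pointing down, gripper open.
Joint ranges: [-155.06, 155.06], [-18.47, 123.98], [-90, 86.84], [0, 140.48], [-83.41, 263.41], [0, 116], [-161.91, 161.91]. Speed limits (degrees/s): [108.29, 108.29, 147.25, 147.25, 172.46, 172.46, 172.46].

## Interface

Orientations are given as [roll, pitch, yaw] about the fixed x, y, z axes, in that order (R = Rz(yaw) Ry(pitch) Rx(roll)).
In Python, from plant import bot, imaging, finder gives the robot as it stands. The module is installed in compiled form; this text tells all that it offers.
- The arm moves only by the tool servo_tool, never from a script. Its argument "moves" is a list of rows, each a list of 4 numbers: the shift along the tool's x, y, z in mm, then the turn about the tool's z in rad. In form: [[x, y, z, turn], ...]. A call has exactly 8 rows; each row shifts and turns the pose as measured when the row begins, along the tool's axes as they then stand; what a row does not reach is not made up. A row lasts 1/10 s, in which the tool goes at most 50 mm and 8.59 degrees, less where a joint would pass 70% of its speed; a pose out of reach is approached as far as the arm can. A call with a gripper value outside its range is refused whole. "fingers" is the gripper's target within -1 to 1 (shut at 1, half-way at 0, fully open at -1), set as the call begins (left out, the last holds). The fingers move at their own pace and stop on an object; "force" is the grip in N (left out, the last holds). Time passes only in rows, so rows that do not move let the fingers close, or fill a call up. It gives the time, the measured TCP pose, the force and the opening at its end, in the units of the state.
- bot.read_state(): the state, without advancing time (a new reading comes with each control period).
- imaging.get_image(name): name is "scene" or "top" or "wrist"; returns (picture, depth): 480x640x3 uint8, red, green, blue; 480x640 float32, m along the optical axis (not along the pixel's ray), 0 where there is no reading.
- imaging.get_calibration(name): a dict with "camera_matrix" (3x3 intrinsics, pixels), "k1" (the pictures are not rectified: a ray, as slopes to the right and down, at radius r is drawn at 1 + k1 r^2 times it, then the intrinsics apply), "eye" and "attitude" of the camera in the world. Camera axes: x right, y down, z forward; pixel columns grow to the right and rows downward; lengths in m; the calibration is good to about 2 mm. A picture is of the moment at which its call begins: read the wrist's pose just before it. get_calibration takes no time and is no camera call; for the wrist camera it gives the pose at the moment of the call.
- bot.finish_job(): hands the job in, once; it reports no verdict.
Trained networks look in the newest picture that a camera, given by its name, has taken for a name from the list of things; names that differ only in an ending like _2 or _b are one class to them, and where a whole thing is asked for, a point or a joint stands for the part that bears it (a point fixed in the world has none). Each returns a list of dicts, best first, with "p" (0 to 1); they miss things now and then, are a little off and sometimes report something else, mostly with a low value. They report only what shows in the picture. A call takes as long as a camera call.
- finder.look_for(camera, thing): "xyz" ([x, y, z] in m, in world coordinates, good to about 4 mm: the middle of the surface that is visible of it).
The state is a dict: "clock": time; "joint_positions": joint angles; "dq": joint speeds; "effort": joint torques, N m; "tool_pos": TCP position; "orientation": TCP orientation; "force": force on the tool from outside, world axes, zero at the start; "moment": the same for the moment, N m; "gripper_width": finger opening in m.
Only numpy, scipy, OpenCV 4.12 (cv2) and the standard library are available. Lean on these libraries where they do the work, as an engineer would, in place of code of your own. Each camera call takes 0.05 s, during which the arm holds its last target. There are 200 camera calls.

## Working session

There is one attempt and no reset: what is moved stays moved. The work goes in short steps, Python scripts to look and compute and a tool call to move; the robot and the scene stay as the last step left them, time stands still between calls to the robot, and variables do not carry over. Pictures are saved under pics/ and viewed, about 8 in all and at most 12, crops included, and the job is handed in when it is done.

Besides the shell and the picture viewer there is one more tool, called after ">>>" in YAML: its name, and indented under it one key for each argument. servo_tool: Moves the arm, as the interface text tells. Its arguments: {"type":"object","properties":{"moves":{"type":"array"},"fingers":{"type":"number"},"force":{"type":"number"}},"required":["moves"]}

```bash
mkdir -p pics
cat > h.py <<'E'
import numpy as np, cv2
from plant import bot, imaging, finder
def snap(cam,name):
    im,d=imaging.get_image(cam); c=imaging.get_calibration(cam)
    cv2.imwrite(f'pics/{name}.png',im[:,:,::-1]); np.savez(f'pics/{name}.npz',d=d,K=c['camera_matrix'],k1=c['k1'],eye=c['eye'],att=np.array(c['attitude']))
    return im,d,c
E
python3 - <<'E'
from h import *
s=bot.read_state(); print({k:np.round(v,3) for k,v in s.items()})
for cam in ['top','scene']:
    im,d,c=snap(cam,cam+'0'); print(c)
    for t in ['mincer_head','mouth','pin','stuffing_plate','notch','hub_top','ring_nut','spice_jar','shaker']:
        print(cam,t,[(np.round(r['xyz'],3),round(r['p'],2)) for r in finder.look_for(cam,t)[:2]])
a=cv2.imread('pics/top0.png');b=cv2.imread('pics/scene0.png')
E
```

```text
{'clock': np.float64(0.0), 'joint_positions': array([-73.895,  40.513,  -1.583,  85.083,   1.261,  54.481,  -4.327]), 'dq': array([-0.067,  0.068,  0.066,  0.032,  0.098, -0.021,  0.037]), 'effort': array([ 0.0000e+00, -8.8322e+01,  1.2350e+00, -2.3618e+01,  1.7000e-02,
        6.0000e-03,  0.0000e+00]), 'tool_pos': array([0.182, 0.545, 0.256]), 'orientation': array([-1.79940e+02,  2.00000e-03,  1.61506e+02]), 'force': array([ 0.477, -0.631,  0.159]), 'moment': array([-0.022,  0.042, -0.051]), 'gripper_width': np.float64(0.085)}
{'camera_matrix': array([[530.42089459,   0.        , 326.3918848 ],
       [  0.        , 530.42089459, 245.64874879],
       [  0.        ,   0.        ,   1.        ]]), 'k1': -0.14184443175971287, 'eye': array([0.47849729, 0.23344472, 1.06244706]), 'attitude': array([-1.73928502e+02, -4.58422092e-03, -8.84644962e+01])}
top mincer_head [(array([0.51 , 0.053, 0.108]), 0.65)]
top mouth []
top pin [(array([0.509, 0.052, 0.11 ]), 0.68), (array([ 0.639, -0.042,  0.077]), 0.63)]
top stuffing_plate [(array([0.499, 0.049, 0.159]), 0.67)]
top notch []
top hub_top [
[... 416 characters left out ...]
11090011696666238, 'eye': array([0.21180666, 1.11105623, 0.83645003]), 'attitude': array([-126.28178395,   -0.58727038, -158.65199993])}
scene mincer_head [(array([0.498, 0.1  , 0.086]), 0.89)]
scene mouth [(array([0.499, 0.101, 0.079]), 0.95)]
scene pin [(array([0.498, 0.099, 0.084]), 0.85)]
scene stuffing_plate [(array([0.498, 0.049, 0.155]), 0.78), (array([ 0.633, -0.038,  0.051]), 0.45)]
scene notch [(array([0.501, 0.052, 0.153]), 0.72), (array([0.66 , 0.239, 0.071]), 0.59)]
scene hub_top [(array([0.5  , 0.047, 0.16 ]), 0.91)]
scene ring_nut [(array([0.52 , 0.529, 0.04 ]), 0.59)]
scene spice_jar [(array([0.661, 0.242, 0.069]), 0.73)]
scene shaker [(array([ 0.634, -0.037,  0.051]), 0.73)]
```

View pics/top0.png

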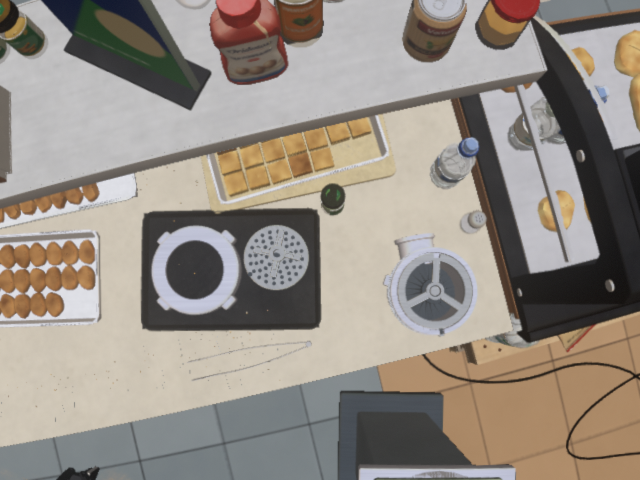

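View pics/scene0.png

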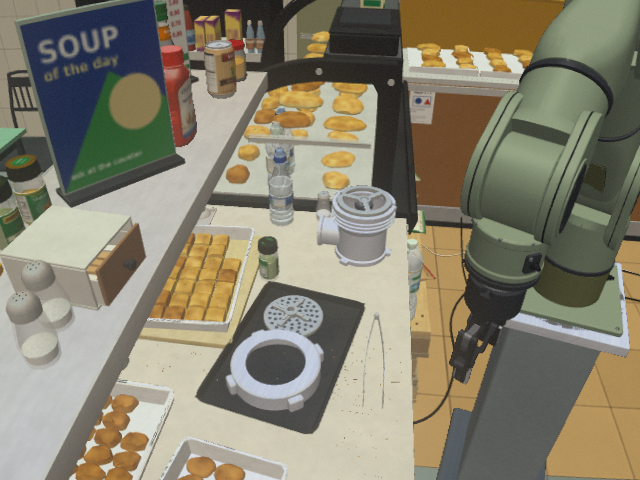

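```bash
cat >> h.py <<'E'
from scipy.spatial.transform import Rotation as Ro
def proj(n,P):
    z=np.load(f'pics/{n}.npz'); R=Ro.from_euler('xyz',z['att'],degrees=True).as_matrix()
    q=(P-z['eye'])@R; s=q[...,:2]/q[...,2:]; r2=(s**2).sum(-1,keepdims=True); s=s*(1+z['k1']*r2)
    return s@z['K'][:2,:2].T+z['K'][:2,2]
def ortho(n,c,zh,w=.22,N=560,out=None):
    # right = +x, up = +y
    im=cv2.imread(f'pics/{n}.png'); g=(np.arange(N)+.5)/N*w-w/2
    X,Y=np.meshgrid(c[0]+g,c[1]-g); m=proj(n,np.stack([X,Y,0*X+zh],-1)).astype(np.float32)
    o=cv2.remap(im,m[...,0],m[...,1],cv2.INTER_CUBIC)
    if out: cv2.imwrite(f'pics/{out}.png',o)
    return o
E
python3 - <<'E'
from h import *
a=ortho('top0',(.5,.05),.155,N=400);b=ortho('scene0',(.5,.05),.155,N=400)
cv2.imwrite('pics/o0.png',np.hstack([a,b]))
E
```

```text
(no output)
```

View pics/o0.png

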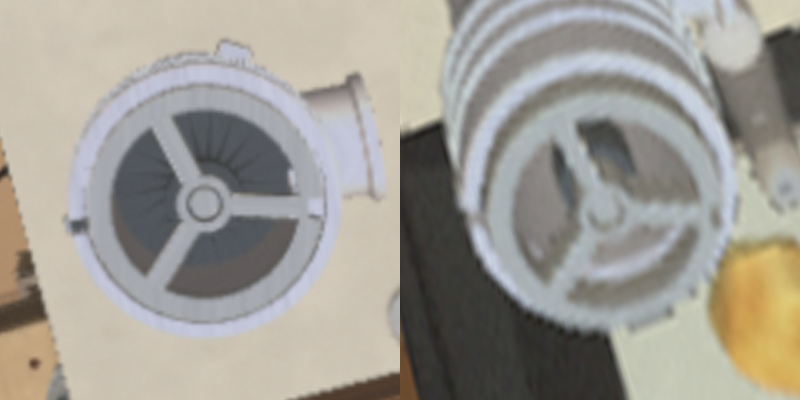

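The plan view shows the hub at (205,204), the pin on the lower-left rim at (73,225), and a notch-like bright spot at (315,207). I'll fly over for a closer look.

>>> servo_tool:
  moves:
    - [-30,-24,-5,0]
    - [-38,-31,-6,0]
    - [-38,-31,-6,0]
    - [-38,-31,-6,0]
    - [-38,-31,-6,0]
    - [-38,-31,-6,0]
    - [-38,-31,-5,0]
    - [-38,-31,0,0]
  fingers: 1

```text
clock: 1.8
tool_pos: [0.3873, 0.2203, 0.2961]
orientation: [179.9, -0.0, 162.1]
force: [2.1, 1.1, -0.6]
gripper_width: -0.0002
```

Run:
```python
from h import *
s=bot.read_state(); print({k:np.round(s[k],3) for k in ('clock','joint_positions','tool_pos','orientation','force','gripper_width')})
c=imaging.get_calibration('wrist'); print(c)
```

```text
{'clock': np.float64(1.8), 'joint_positions': array([-30.753,  26.554,  -4.688, 106.608,   2.76 ,  46.871,  35.254]), 'tool_pos': array([0.387, 0.22 , 0.296]), 'orientation': array([ 1.79890e+02, -1.70000e-02,  1.62088e+02]), 'force': array([ 2.05 ,  1.07 , -0.555]), 'gripper_width': np.float64(-0.0)}
{'camera_matrix': array([[350.97482719,   0.        , 319.48220082],
       [  0.        , 350.97482719, 231.91364059],
       [  0.        ,   0.        ,   1.        ]]), 'k1': -0.01060096548091312, 'eye': array([0.31955145, 0.24298668, 0.41347292]), 'attitude': array([ 1.63686592e+02, -1.32516154e-01,  7.21142248e+01])}
```

>>> servo_tool:
  moves:
    - [-25,-25,0,0]
    - [-29,-30,0,0]
    - [-29,-30,0,0]
    - [-25,-26,0,0]
    - [-12,-12,0,0]
    - [0,0,0,0]
    - [0,0,0,0]
    - [0,0,0,0]

```text
clock: 2.6
tool_pos: [0.4679, 0.0541, 0.2967]
orientation: [179.9, 0.1, 161.6]
force: [-0.1, -0.1, -0.2]
gripper_width: -0.0
```

Run:
```python
from h import *
s=bot.read_state(); print({k:np.round(s[k],3) for k in ('clock','joint_positions','tool_pos','orientation','force')})
snap('wrist','w1')
for t in ['mouth','pin','stuffing_plate','notch','hub_top','mincer_head']:
    print(t,[(np.round(r['xyz'],4),round(r['p'],2)) for r in finder.look_for('wrist',t)[:2]])
o=ortho('w1',(.5,.05),.155,out='o1')
```

```text
{'clock': np.float64(2.6), 'joint_positions': array([ -7.409,  28.613,  -5.041, 102.101,   3.138,  49.231,  57.703]), 'tool_pos': array([0.468, 0.054, 0.297]), 'orientation': array([1.79873e+02, 1.47000e-01, 1.61583e+02]), 'force': array([-0.117, -0.115, -0.16 ])}
mouth [(array([0.4855, 0.0585, 0.1329]), 0.67)]
pin [(array([0.4867, 0.0577, 0.1338]), 0.82)]
stuffing_plate [(array([0.4852, 0.0597, 0.1548]), 0.85)]
notch [(array([0.4866, 0.059 , 0.1574]), 0.75)]
hub_top [(array([0.4839, 0.0585, 0.1576]), 0.98)]
mincer_head [(array([0.4859, 0.0586, 0.1363]), 0.7), (array([0.5529, 0.3346, 0.0107]), 0.45)]
```

View pics/o1.png

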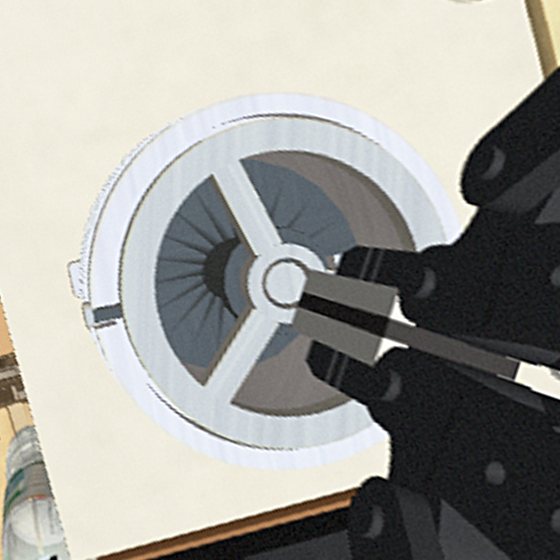

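The wrist plan view shows the pin in its slot at (105,314) and the hub at (286,283). The spokes at 117° and 237° have no notch, so the notch is on the third spoke at about −3°, partly behind the gripper, which agrees with the top view. That means turning the plate about 167° clockwise, with the shut fingers in the opening around 168°.

>>> servo_tool:
  moves:
    - [1.5,2,0,-0.11]
    - [0,0,20,0]
    - [0,0,25,0]
    - [0,0,25,0]
    - [0,0,20,0]
    - [0,0,15,0]
    - [0,0,9,0]
    - [0,0,0,0]

```text
clock: 3.75
tool_pos: [0.4681, 0.0575, 0.1793]
orientation: [179.8, 0.3, 168.2]
force: [0.6, -0.0, 0.7]
gripper_width: -0.0
```

Run:
```python
from h import *
s=bot.read_state(); print({k:np.round(s[k],3) for k in ('clock','joint_positions','tool_pos','orientation','force')})
snap('wrist','w2')
im=cv2.imread('pics/w2.png'); cv2.imwrite('pics/w2c.png',im)
p=s['tool_pos']; h=np.array([.5024,.0488]); v=p[:2]-h; print(np.hypot(*v),np.degrees(np.arctan2(v[1],v[0])))
print('tip px',proj('w2',np.array([[p[0],p[1],p[2]-.025],[.5024,.0488,.157]])))
```

```text
{'clock': np.float64(3.75), 'joint_positions': array([ -7.779,  39.075,  -5.364, 111.878,   6.891,  28.993,  60.265]), 'tool_pos': array([0.468, 0.058, 0.179]), 'orientation': array([179.819,   0.304, 168.227]), 'force': array([ 0.604, -0.022,  0.66 ])}
0.03539412449961701 165.70308806838545
tip px [[316.72655596 294.49147246]
 [313.51614077 365.31006704]]
```

View pics/w2c.png

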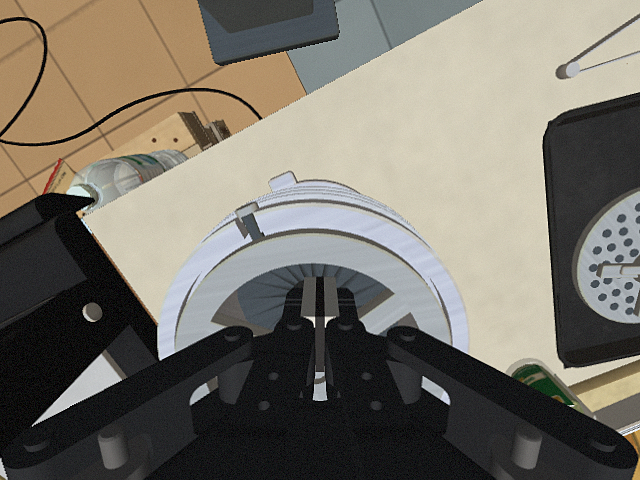

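Viewed: the shut fingers at (320,300) are inside the opening next to the pin side, with the pin slot at (247,222). I'll lower them into the opening and start sweeping clockwise.

>>> servo_tool:
  moves:
    - [0,0,4,0]
    - [0,0,3,0]
    - [0,1.5,0,0.05]
    - [-0.2,3.5,0,0.1]
    - [-0.2,3.5,0,0.1]
    - [-0.2,3.5,0,0.1]
    - [-0.2,3.5,0,0.1]
    - [0,0,0,0]

```text
clock: 4.6
tool_pos: [0.4764, 0.0718, 0.1754]
orientation: [179.4, 0.4, 141.4]
force: [0.1, 0.2, -0.3]
gripper_width: -0.0002
```

```bash
cat > st.py <<'E'
from h import *
import sys
s=bot.read_state(); p=s['tool_pos']; h=np.array([.5024,.0488]); v=p[:2]-h
print(round(float(s['clock']),2),'z',round(p[2],4),'F',np.round(s['force'],1),'r',round(np.hypot(*v)*1e3,1),'psi',round(np.degrees(np.arctan2(v[1],v[0])),1),'yaw',round(s['orientation'][2],1),'j7',round(s['joint_positions'][6],1))
E
python3 st.py
python3 - <<'E'
from h import *
snap('top','t3'); ortho('t3',(.5024,.0488),.155,out='o3')
E
```

```text
4.6 z 0.1754 F [ 0.1  0.2 -0.3] r 34.7 psi 138.4 yaw 141.4 j7 42.3
```

View pics/o3.png

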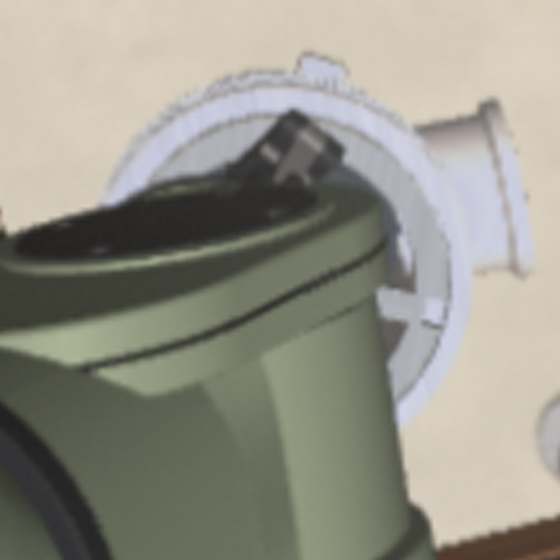

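The notch has moved to (430,313), about −12°, so the plate is following the push. I'll keep going.

>>> servo_tool:
  moves:
    - [0,1.5,2,0.05]
    - [-0.2,3.5,1.5,0.1]
    - [-0.2,3.5,0,0.1]
    - [-0.2,3.5,0,0.1]
    - [-0.2,3.5,0,0.1]
    - [-0.2,3.5,0,0.1]
    - [-0.2,3.5,0,0.1]
    - [0,0,0,0]

```text
clock: 5.45
tool_pos: [0.4932, 0.0831, 0.1742]
orientation: [179.4, -0.1, 104.5]
force: [-1.2, -1.1, 4.0]
gripper_width: -0.0001
```

```bash
python3 st.py
```

```text
5.45 z 0.1742 F [-1.2 -1.1  4. ] r 35.5 psi 105.0 yaw 104.5 j7 18.1
```

>>> servo_tool:
  moves:
    - [0,1.5,0,0.05]
    - [-0.2,3.5,0,0.1]
    - [-0.2,3.5,0,0.1]
    - [-0.2,3.5,0,0.1]
    - [0,0,0,0]
    - [0,0,0,0]
    - [0,0,0,0]
    - [0,0,0,0]

```text
clock: 6.25
tool_pos: [0.5041, 0.0831, 0.1751]
orientation: [179.6, -0.4, 85.5]
force: [-0.1, 0.1, 1.0]
gripper_width: 0.0001
```

```bash
python3 st.py;python3 - <<'E'
from h import *
snap('top','t4'); snap('scene','s4'); a=ortho('t4',(.5024,.0488),.155,N=400);b=ortho('s4',(.5024,.0488),.155,N=400)
cv2.imwrite('pics/o4.png',np.hstack([a,b]))
E
```

```text
6.25 z 0.1751 F [-0.1  0.1  1. ] r 34.3 psi 87.1 yaw 85.5 j7 5.5
```

View pics/o4.png

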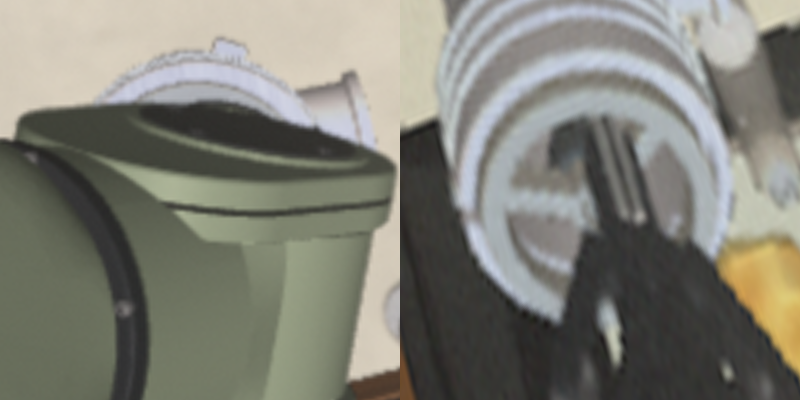

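The scene view (right half) shows a spoke at about 57° just ahead of the fingers and another at about 175°, as expected for a pushed plate. Continuing.

>>> servo_tool:
  moves:
    - [0.3,1.5,1,0.05]
    - [0,3.5,0.5,0.1]
    - [0,3.5,0,0.1]
    - [-0.1,3.5,0,0.1]
    - [-0.1,3.5,0,0.1]
    - [-0.1,3.5,0,0.1]
    - [-0.1,3.5,0,0.1]
    - [-0.1,3.5,0,0.1]

```text
clock: 7.15
tool_pos: [0.5265, 0.0753, 0.175]
orientation: [-179.7, -0.7, 41.4]
force: [-0.1, 2.5, 3.5]
gripper_width: -0.0
```

```bash
python3 st.py
```

```text
7.15 z 0.175 F [-0.1  2.5  3.5] r 35.9 psi 47.7 yaw 41.4 j7 -24.9
```

>>> servo_tool:
  moves:
    - [0,1.8,0,0.04]
    - [-0.3,3.6,0,0.09]
    - [-0.3,3.6,0,0.09]
    - [-0.3,3.6,0,0.09]
    - [-0.3,3.6,0,0.09]
    - [-0.3,3.6,0,0.09]
    - [-0.3,3.6,0,0.09]
    - [-0.3,3.6,0,0.09]

```text
clock: 7.95
tool_pos: [0.5366, 0.0515, 0.1754]
orientation: [-179.1, -0.5, 1.9]
force: [0.8, 1.6, 2.8]
gripper_width: -0.0
```

```bash
python3 st.py
```

```text
7.95 z 0.1754 F [0.8 1.6 2.8] r 34.3 psi 4.6 yaw 1.9 j7 -52.8
```

>>> servo_tool:
  moves:
    - [0.3,1.8,0,0.05]
    - [0,3.5,0,0.1]
    - [0,3.5,0,0.09]
    - [0,-1.5,0,0]
    - [0,0,-25,0]
    - [0,-5,-45,0]
    - [0,-40,-45,0]
    - [0,-45,-15,0]

```text
clock: 8.75
tool_pos: [0.5521, 0.1212, 0.3025]
orientation: [-179.3, 0.0, -12.2]
force: [0.6, 0.8, -1.2]
gripper_width: -0.0001
```

>>> servo_tool:
  moves:
    - [0,-10,0,0]
    - [0,0,0,0]
    - [0,0,0,0]
    - [0,0,0,0]
    - [0,0,0,0]
    - [0,0,0,0]
    - [0,0,0,0]
    - [0,0,0,0]

```text
clock: 9.55
tool_pos: [0.5538, 0.1326, 0.302]
orientation: [-179.3, 0.1, -11.5]
force: [0.1, -0.3, -0.6]
gripper_width: -0.0003
```

```bash
python3 st.py
python3 - <<'E'
from h import *
snap('wrist','w5'); ortho('w5',(.5024,.0488),.155,out='o5')
for t in ['pin','notch','hub_top']:
    print(t,[(np.round(r['xyz'],4),round(r['p'],2)) for r in finder.look_for('wrist',t)[:2]])
E
```

```text
9.55 z 0.302 F [ 0.1 -0.3 -0.6] r 98.3 psi 58.5 yaw -11.5 j7 -82.2
pin [(array([0.521 , 0.0532, 0.1171]), 0.81)]
notch [(array([0.5079, 0.0427, 0.1583]), 0.78)]
hub_top [(array([0.5092, 0.0419, 0.1587]), 0.62), (array([0.5125, 0.0523, 0.1013]), 0.21)]
```

View pics/o5.png

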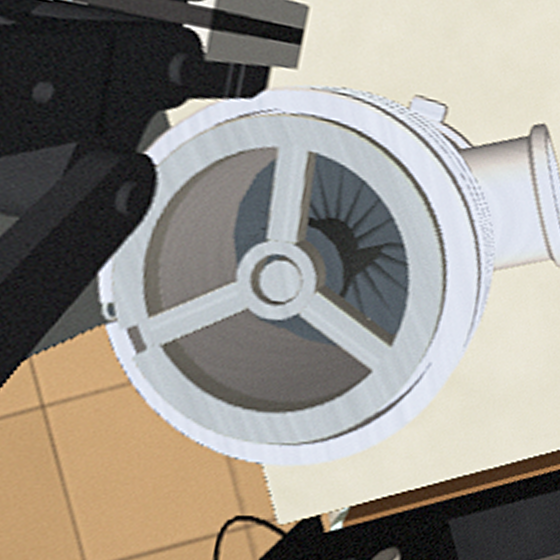

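```bash
cat >> h.py <<'E'
def opx(n,px,c,z,zh=.155,w=.22,N=560):
    e=np.load(f'pics/{n}.npz')['eye']; q=np.array([c[0]+(px[0]+.5)/N*w-w/2,c[1]-((px[1]+.5)/N*w-w/2),zh])
    return (e+(q-e)*(z-e[2])/(zh-e[2]))[:2]
E
python3 - <<'E'
from h import *
a=lambda v:(np.round(v*1e3,1),round(np.hypot(*v)*1e3,1),round(np.degrees(np.arctan2(v[1],v[0]))%360,1))
c1=(.5,.05);c5=(.5024,.0488)
for n,c,hub,pin in (('w1',c1,(286,283),(105,314)),('w5',c5,(278,280),(109,311))):
    h=opx(n,hub,c,.157); print(n,'hub',h,np.load(f'pics/{n}.npz')['eye'])
    for z in (.146,.150): print(' pin',z,a(opx(n,pin,c,z)-h))
h=opx('w5',(278,280),c5,.157); print('notch',a(opx('w5',(137,338),c5,.157)-h))
for n,c in (('w1',c1),('w5',c5)):
    print(n)
    o=ortho(n,c,.155)
    r=(slice(270,360),slice(70,160))
    cv2.imwrite(f'pics/z_{n}.png',cv2.resize(o[r],None,fx=4,fy=4,interpolation=cv2.INTER_CUBIC))
cv2.imwrite('pics/z.png',np.hstack([cv2.imread('pics/z_w1.png'),cv2.imread('pics/z_w5.png')]))
E
```

```text
w1 hub [0.50176011 0.04884897] [0.3998681  0.07760983 0.41382932]
 pin 0.146 (array([-69.2, -13.8]), np.float64(70.6), np.float64(191.3))
 pin 0.15 (array([-69.7, -13.2]), np.float64(70.9), np.float64(190.7))
w5 hub [0.50273221 0.04912859] [0.62351688 0.11794496 0.4191481 ]
 pin 0.146 (array([-73.7, -15.5]), np.float64(75.3), np.float64(191.9))
 pin 0.15 (array([-70.9, -14.2]), np.float64(72.3), np.float64(191.4))
notch (array([-55. , -22.6]), np.float64(59.4), np.float64(202.4))
w1
w5
```

View pics/z.png

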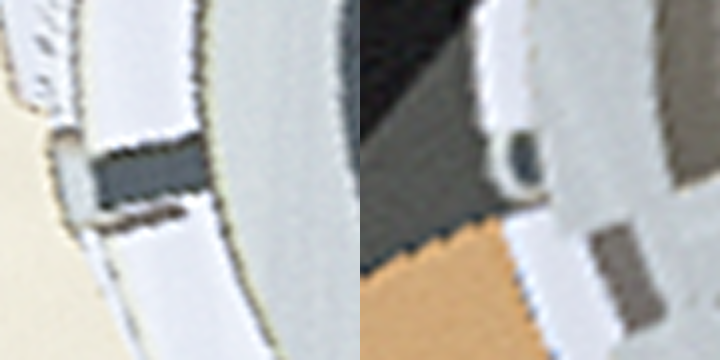

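Viewed: the pin shows dark at left (152,172) and the notch at right (628,278). The notch is at about 202.6° and the pin at about 191°, so roughly 11.5° clockwise remains. I'll put the fingers back in the opening and check the angles numerically by polar profile.

>>> servo_tool:
  moves:
    - [0,38,0,0]
    - [0,38,0,0]
    - [0,3,0,-0.1]
    - [0,0,20,-0.1]
    - [0,0,35,0]
    - [0,0,30,0]
    - [0,0,20,0]
    - [0,0,7,0]

```text
clock: 10.55
tool_pos: [0.5383, 0.0539, 0.1865]
orientation: [-179.3, -0.3, 0.6]
force: [0.6, -0.3, -0.1]
gripper_width: -0.0001
```

```bash
python3 st.py
cat >> h.py <<'E'
def ringprof(n,h,z,r0,r1,a0,a1,st=.5):
    im=cv2.cvtColor(cv2.imread(f'pics/{n}.png'),cv2.COLOR_BGR2GRAY)
    A=np.arange(a0,a1,st); r=np.linspace(r0,r1,7)
    t=np.radians(A)[:,None]; P=np.stack([h[0]+r*np.cos(t),h[1]+r*np.sin(t),0*t+z+0*r],-1)
    m=proj(n,P).astype(np.float32)
    return A,cv2.remap(im,m[...,0],m[...,1],cv2.INTER_LINEAR).mean(1)
E
python3 - <<'E'
from h import *
for n,h,z,r0,r1,a0,a1 in (('w5',(.5027,.0491),.157,.059,.063,190,216),('w5',(.5027,.0491),.146,.072,.075,180,202),('w1',(.5018,.0488),.146,.069,.073,180,202)):
    A,p=ringprof(n,h,z,r0,r1,a0,a1); print(n,z,' '.join(f'{a:g}:{v:.0f}' for a,v in zip(A,p)))
E
```

```text
10.55 z 0.1865 F [ 0.6 -0.3 -0.1] r 36.3 psi 8.1 yaw 0.6 j7 -55.5
w5 0.157 190:201 190.5:202 191:202 191.5:201 192:200 192.5:200 193:200 193.5:200 194:201 194.5:201 195:200 195.5:199 196:200 196.5:201 197:193 197.5:171 198:143 198.5:136 199:138 199.5:139 200:141 200.5:140 201:140 201.5:140 202:145 202.5:147 203:141 203.5:141 204:145 204.5:145 205:142 205.5:141 206:143 206.5:141 207:145 207.5:164 208:189 208.5:200 209:201 209.5:200 210:199 210.5:199 211:200 211.5:198 212:198 212.5:198 213:198 213.5:199 214:199 214.5:199 215:201 215.5:200
w5 0.146 180:218 180.5:217 181:216 181.5:215 182:217 182.5:218 183:215 183.5:214 184:214 184.5:215 185:214 185.5:214 186:216 186.5:215 187:215 187.5:216 188:216 188.5:211 189:192 189.5:151 190:133 190.5:131 191:130 191.5:132 192:130 192.5:133 193:141 193.5:165 194:182 194.5:173 195:164 195.5:188 196:216 196.5:218 197:217 197.5:215 198:217 198.5:221 199:224 199.5:225 200:225 200.5:225 201:225 201.5:226
w1 0.146 180:234 180.5:234 181:235 181.5:235 182:235 182.5:235 183:236 183.5:235 184:235 184.5:236 185:235 185.5:235 186:236 186.5:236 187:238 187.5:243 188:238 188.5:168 189:78 189.5:84 190:97 190.5:99 191:98 191.5:98 192:99 192.5:95 193:121 193.5:173 194:145 194.5:108 195:131 195.5:212 196:242 196.5:240 197:237 197.5:236 198:236 198.5:236 199:235 199.5:236 200:236 200.5:236 201:236 201.5:235
```

>>> servo_tool:
  moves:
    - [0,0,8,0]
    - [0,0,5,0]
    - [0,1.8,0,0.05]
    - [-0.3,3.6,0,0.1]
    - [-0.3,3.6,0,0.1]
    - [-0.3,3.6,0,0.1]
    - [0,1.5,0,0.03]
    - [0,0,0,0]

```text
clock: 11.35
tool_pos: [0.5374, 0.0404, 0.1757]
orientation: [-179.1, -0.3, -21.8]
force: [-0.4, 0.6, -0.2]
gripper_width: -0.0001
```

```bash
python3 st.py
```

```text
11.35 z 0.1757 F [-0.4  0.6 -0.2] r 36.0 psi -13.5 yaw -21.8 j7 -70.7
```

>>> servo_tool:
  moves:
    - [0,2.5,0,0]
    - [0,0.5,0,0]
    - [0,-2,0,0]
    - [0,0,-25,0]
    - [0,-5,-45,0]
    - [0,-40,-45,0]
    - [0,-45,-12,0.15]
    - [0,0,0,0]

```text
clock: 12.15
tool_pos: [0.566, 0.1151, 0.3012]
orientation: [-179.1, -0.1, -29.5]
force: [-0.6, -2.1, -2.0]
gripper_width: -0.0001
```

```bash
cat > ang.py <<'E'
from h import *
import sys
n,cx,zp=sys.argv[1],sys.argv[2],float(sys.argv[3]) if len(sys.argv)>3 else .157
snap('wrist',n); h=np.array([.5026,.0490])
g=cv2.cvtColor(ortho(n,h,zp),cv2.COLOR_BGR2GRAY)
def dark(z,r0,r1,thr):
    A,p=ringprof(n,h,z,r0,r1,165,235); k=p<thr; e=np.flatnonzero(np.diff(k.astype(int))); return [(round(A[i]+.25,1)) for i in e],round(p.min()),round(np.median(p))
print('notch',dark(zp,.059,.063,170)); print('pin',dark(.146,.072,.075,160))
c=cv2.HoughCircles(cv2.medianBlur(g,3),cv2.HOUGH_GRADIENT,1,50,param1=100,param2=15,minRadius=35,maxRadius=43)
print('hub circle',None if c is None else [(np.round(opx(n,q[:2],h,zp),4),round(q[2]*.22/.56,1)) for q in c[0][:3]])
ortho(n,h,zp,out='o_'+n)
E
python3 st.py; python3 ang.py w6 x
```

```text
12.15 z 0.3012 F [-0.6 -2.1 -2. ] r 91.9 psi 46.2 yaw -29.5 j7 -95.8
notch ([np.float64(196.8), np.float64(206.8)], 123, 196)
pin ([], 165, 202)
hub circle [(array([0.5016, 0.0461]), np.float32(15.8))]
```

```bash
python3 st.py; python3 ang.py w7 x
python3 - <<'E'
from h import *
A,p=ringprof('w7',(.5026,.049),.146,.072,.075,180,202); print(' '.join(f'{a:g}:{v:.0f}' for a,v in zip(A,p)))
E
```

```text
12.2 z 0.3011 F [-0.  -1.5 -0.1] r 89.5 psi 45.2 yaw -29.3 j7 -95.4
notch ([np.float64(195.2), np.float64(205.2)], 118, 196)
pin ([np.float64(190.8), np.float64(195.2)], 151, 210)
hub circle [(array([0.502 , 0.0469]), np.float32(15.8))]
180:209 180.5:209 181:207 181.5:207 182:207 182.5:206 183:206 183.5:206 184:206 184.5:206 185:207 185.5:205 186:205 186.5:206 187:207 187.5:206 188:207 188.5:211 189:210 189.5:199 190:184 190.5:169 191:155 191.5:151 192:153 192.5:154 193:153 193.5:152 194:156 194.5:157 195:157 195.5:167 196:196 196.5:219 197:226 197.5:225 198:224 198.5:224 199:222 199.5:223 200:222 200.5:223 201:223 201.5:223
```

View pics/o_w7.png

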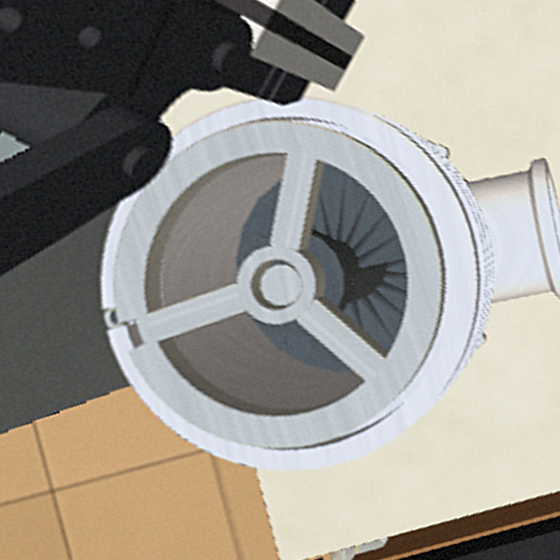

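```bash
sed -i "s/^def dark/c=cv2.HoughCircles(cv2.medianBlur(g,3),cv2.HOUGH_GRADIENT,1,50,param1=100,param2=15,minRadius=35,maxRadius=43)\nif c is not None: h=opx(n,c[0][0][:2],h,zp)\ndef dark/; s/^print('hub circle.*/print('hub',h)/; s/^c=cv2.HoughCircles(.*maxRadius=43)$/&/" ang.py; sed -i "s/^ortho(n,h,zp,out/ortho(n,np.array([.5026,.0490]),zp,out/" ang.py; sed -i '0,/^def dark/! {/^c=cv2/d}' ang.py; cat ang.py; python3 ang.py w8; python3 st.py
```

```text
from h import *
import sys
n,cx,zp=sys.argv[1],sys.argv[2],float(sys.argv[3]) if len(sys.argv)>3 else .157
snap('wrist',n); h=np.array([.5026,.0490])
g=cv2.cvtColor(ortho(n,h,zp),cv2.COLOR_BGR2GRAY)
c=cv2.HoughCircles(cv2.medianBlur(g,3),cv2.HOUGH_GRADIENT,1,50,param1=100,param2=15,minRadius=35,maxRadius=43)
if c is not None: h=opx(n,c[0][0][:2],h,zp)
def dark(z,r0,r1,thr):
    A,p=ringprof(n,h,z,r0,r1,165,235); k=p<thr; e=np.flatnonzero(np.diff(k.astype(int))); return [(round(A[i]+.25,1)) for i in e],round(p.min()),round(np.median(p))
print('notch',dark(zp,.059,.063,170)); print('pin',dark(.146,.072,.075,160))
print('hub',h)
ortho(n,np.array([.5026,.0490]),zp,out='o_'+n)
12.25 z 0.3006 F [-0.  -0.2 -1.1] r 88.0 psi 44.7 yaw -29.3 j7 -95.2Traceback (most recent call last):
  File "ang.py", line 3, in <module>
    n,cx,zp=sys.argv[1],sys.argv[2],float(sys.argv[3]) if len(sys.argv)>3 else .157
                        ~~~~~~~~^^^
IndexError: list index out of range
```

```bash
python3 ang.py w8 x; python3 ang.py w9 x; python3 ang.py w10 x; python3 st.py
```

```text
notch ([np.float64(193.8), np.float64(204.2)], 131, 196)
pin ([np.float64(189.8), np.float64(193.8)], 117, 221)
hub [0.50158835 0.04841534]
notch ([np.float64(193.2), np.float64(203.8)], 125, 196)
pin ([np.float64(189.2), np.float64(193.8)], 139, 214)
hub [0.50275788 0.04841226]
notch ([np.float64(193.2), np.float64(203.8)], 133, 197)
pin ([np.float64(189.2), np.float64(193.8)], 123, 218)
hub [0.50236809 0.04880093]
12.4 z 0.3001 F [-0.4 -1.1  0.3] r 86.9 psi 44.3 yaw -29.5 j7 -95.2
```

>>> servo_tool:
  moves:
    - [3,33,0,0]
    - [4,33,0,0]
    - [0,0,0,-0.13]
    - [0,0,15,-0.13]
    - [0,0,35,-0.11]
    - [0,0,30,0]
    - [0,0,25,0]
    - [0,0,9,0]

```text
clock: 13.2
tool_pos: [0.5356, 0.042, 0.1809]
orientation: [-179.3, -0.3, -7.5]
force: [1.2, 0.4, 0.8]
gripper_width: -0.0001
```

```bash
python3 st.py
```

```text
13.2 z 0.1809 F [1.2 0.4 0.8] r 33.9 psi -11.6 yaw -7.5 j7 -60.1
```

>>> servo_tool:
  moves:
    - [2,-4,0,0]
    - [0,0,0,0]
    - [0,0,5,0]
    - [0,0,4,0]
    - [0,2,0,0.04]
    - [0,3.5,0,0.08]
    - [0,3,0,0.08]
    - [0,0,0,0]

```text
clock: 14.0
tool_pos: [0.5376, 0.0365, 0.1742]
orientation: [-179.1, -0.3, -19.7]
force: [-0.9, 0.2, 0.3]
gripper_width: 0.0004
```

```bash
python3 st.py
```

```text
14.0 z 0.1742 F [-0.9  0.2  0.3] r 37.3 psi -19.3 yaw -19.7 j7 -68.7
```

>>> servo_tool:
  moves:
    - [-0.5,1.5,0,0.02]
    - [0,0,0,0]
    - [0,0,0,0]
    - [0,0,0,0]
    - [0,0,0,0]
    - [0,0,0,0]
    - [0,0,0,0]
    - [0,0,0,0]

```text
clock: 14.8
tool_pos: [0.5367, 0.0354, 0.1746]
orientation: [-179.1, -0.3, -20.7]
force: [-0.4, 0.3, -0.1]
gripper_width: -0.0002
```

```bash
python3 st.py
```

```text
14.8 z 0.1746 F [-0.4  0.3 -0.1] r 36.8 psi -21.4 yaw -20.7 j7 -69.3
```

>>> servo_tool:
  moves:
    - [0,-2,0,0]
    - [0,0,-25,0]
    - [0,-5,-45,0]
    - [0,-40,-45,0]
    - [0,-40,-12,0]
    - [0,0,0,0]
    - [0,0,0,0]
    - [0,0,0,0]

```text
clock: 15.6
tool_pos: [0.5643, 0.112, 0.3003]
orientation: [-179.2, -0.3, -20.7]
force: [0.3, -0.6, 0.7]
gripper_width: -0.0
```

```bash
python3 ang.py w11 x; python3 ang.py w12 x; python3 ang.py w13 x; python3 st.py
```

```text
notch ([np.float64(170.8), np.float64(185.2), np.float64(195.2)], 28, 199)
pin ([np.float64(176.2), np.float64(188.8), np.float64(193.8)], 26, 212)
hub [0.50278814 0.0481128 ]
notch ([np.float64(171.2), np.float64(185.2), np.float64(195.2)], 26, 199)
pin ([np.float64(176.8), np.float64(188.8), np.float64(193.8)], 26, 212)
hub [0.50278807 0.04850097]
notch ([np.float64(171.8), np.float64(185.8), np.float64(195.8)], 27, 198)
pin ([np.float64(177.2), np.float64(189.2), np.float64(193.8)], 25, 214)
hub [0.50239821 0.04889031]
15.75 z 0.3003 F [ 0.1 -0.2  0.2] r 88.1 psi 45.3 yaw -20.8 j7 -88.3
```

Notch centre is 190.5° and the pin about 191.2°, well inside the ±2.3° clearance. Next I move over the hub with the fingers slightly open, so they press on the hub's annulus on both sides.

>>> servo_tool:
  moves:
    - [-16,37,0,0]
    - [-17,38,0,0]
    - [-3,5,0,0]
    - [0,0,15,0]
    - [0,0,30,0]
    - [0,0,30,0]
    - [0,0,20,0]
    - [0,0,6,0]
  fingers: 0.62

```text
clock: 16.55
tool_pos: [0.5, 0.0452, 0.1943]
orientation: [-179.3, -0.3, -21.1]
force: [0.1, -0.3, 0.2]
gripper_width: 0.0164
```

```bash
python3 st.py; python3 -c "
from h import *
s=bot.read_state();print(s['tool_pos'],s['gripper_width'])"
```

```text
16.55 z 0.1943 F [ 0.1 -0.3  0.2] r 4.3 psi -124.3 yaw -21.1 j7 -69.3
[0.49997163 0.04523351 0.19431689] 0.016354555085920014
```

>>> servo_tool:
  moves:
    - [1,-4.5,0,0]
    - [0,0,0,0]
    - [0,0,5,0]
    - [0,0,4,0]
    - [0,0,2,0]
    - [0,0,2,0]
    - [0,0,2,0]
    - [0,0,2,0]

```text
clock: 17.35
tool_pos: [0.5039, 0.0493, 0.1792]
orientation: [-179.1, -0.5, -21.1]
force: [-3.8, 1.1, 10.5]
gripper_width: 0.0162
```

```bash
python3 st.py
```

```text
17.35 z 0.1792 F [-3.8  1.1 10.5] r 1.6 psi 16.7 yaw -21.1 j7 -68.4
```

>>> servo_tool:
  moves:
    - [0,0,2,0]
    - [0,0,2,0]
    - [0,0,2,0]
    - [0,0,2,0]
    - [0,0,2,0]
    - [0,0,0,0]
    - [0,0,0,0]
    - [0,0,0,0]

```text
clock: 18.15
tool_pos: [0.5039, 0.0491, 0.1762]
orientation: [-178.6, -0.7, -21.2]
force: [0.3, -0.9, -0.7]
gripper_width: 0.0164
```

```bash
python3 st.py
```

```text
18.15 z 0.1762 F [ 0.3 -0.9 -0.7] r 1.6 psi 10.4 yaw -21.2 j7 -67.5
```

>>> servo_tool:
  moves:
    - [0,0,3,0]
    - [0,0,3,0]
    - [0,0,3,0]
    - [0,0,3,0]
    - [0,0,3,0]
    - [0,0,3,0]
    - [0,0,3,0]
    - [0,0,3,0]

```text
clock: 18.95
tool_pos: [0.5039, 0.0483, 0.1747]
orientation: [-177.2, -1.2, -21.4]
force: [-25.2, 5.6, 88.8]
gripper_width: 0.016
```

```bash
python3 st.py
```

```text
18.95 z 0.1747 F [-25.2   5.6  88.8] r 1.6 psi -18.5 yaw -21.4 j7 -65.4
```

Firm stop (89 N) about 7 mm below first contact. I'll let go and check.

>>> servo_tool:
  moves:
    - [0,0,0,0]
    - [0,0,-8,0]
    - [0,0,-30,0]
    - [0,-5,-45,0]
    - [0,-40,-40,0]
    - [0,-40,-5,0]
    - [0,0,0,0]
    - [0,0,0,0]

```text
clock: 19.75
tool_pos: [0.5289, 0.1197, 0.3091]
orientation: [-177.3, -1.3, -21.6]
force: [0.2, -0.7, -0.2]
gripper_width: 0.0163
```

```bash
python3 st.py; python3 ang.py w14 x .150
python3 - <<'E'
from h import *
im,d,c=snap('wrist','w15'); h=np.array([.5026,.0490])
R=Ro.from_euler('xyz',c['attitude'],degrees=True).as_matrix(); K=c['camera_matrix']
def height(r,a):
    t=np.radians(a); P=np.array([h[0]+r*np.cos(t),h[1]+r*np.sin(t),.15]); u,v=proj('w15',P[None])[0]
    dd=d[int(round(v)),int(round(u))]; e=c['eye']; q=(P-e); dep=(q@R)[2]; return round(float((e+q*dd/dep)[2])*1e3,1) if dd>0 else None
for r in (.0125,.058,.073): print(r,[height(r,a) for a in range(0,360,30)])
ortho('w15',h,.150,out='o15')
E
```

```text
19.75 z 0.3091 F [ 0.2 -0.7 -0.2] r 75.7 psi 69.5 yaw -21.6 j7 -87.4
notch ([np.float64(183.2), np.float64(185.8), np.float64(186.8), np.float64(192.2), np.float64(193.2), np.float64(194.8)], 77, 179)
pin ([np.float64(192.8), np.float64(193.8)], 141, 214)
hub [0.49978486 0.04703769]
0.0125 [149.0, 148.4, 149.3, 149.9, 149.4, 149.0, 148.2, 149.9, 148.9, 149.4, 150.2, 149.5]
0.058 [148.7, 151.2, 148.9, 148.2, 149.8, 149.2, 150.1, 148.6, 149.6, 149.6, 149.8, 149.0]
0.073 [149.4, 148.5, 149.8, 149.8, 289.7, 149.8, 148.7, 149.5, 148.7, 149.9, 149.4, 148.5]
```

View pics/o15.png

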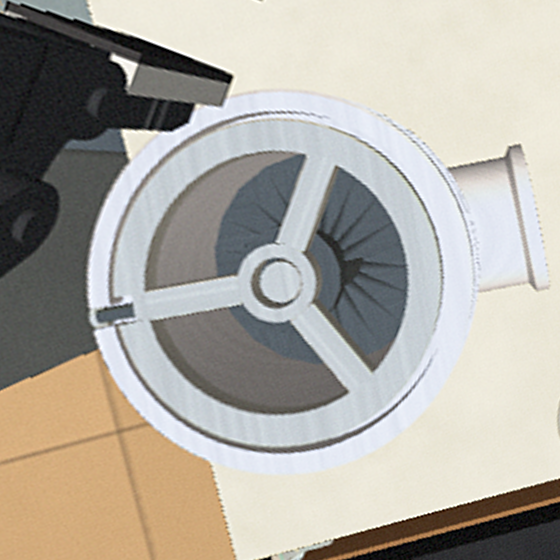

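The view shows the pin inside the notch at (115,313). Hub, plate rim and mouth face all read about 149 mm, so the plate is flush and level. Handing in.

```bash
python3 -c "
from plant import bot
print(bot.finish_job())"
```

```text
the job is handed in; nothing more can be done
None
```

The stuffing plate is fully home and flush with the mouth. I handed the job in at about 20 s on the robot's clock, with the gripper clear of the head.

- **What I did:** I turned the plate about 167° clockwise by pushing a spoke with the shut fingertips, in three pushes with a look after each of the last two. I then pressed it down on the hub to a firm stop and let go.
- **Last checks:** The notch was about 0.7° from the pin before pressing, inside the ±2.3° clearance. The picture afterwards shows the pin in the notch. The hub, plate rim and mouth face all read 148–151 mm by depth, so the plate is flush and level. One mouth-face sample gave 290 mm, where the gripper was in the way. The wrist force peaked at about 89 N when the plate bottomed out, under the 120 N limit.
- **Disagreements:** The networks' points for pin and notch fell near the hub, so I used my own measurement of the images instead. In the last automatic check, the hub came out about 3 mm off and the notch edges were broken up, which I put down to the arm still settling and the pin showing in the notch. I judged the fit from the later picture and the depth readings.
- **Other objects:** I never went near the ring nut, hole plate, cross knife, jar or shaker, but I did not measure their positions again at the end.

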